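Thread the focus guide rod through its two bushings and hold it

ROBOT

A 6-joint arm with a two-finger parallel gripper is mounted at the origin on the work surface. World frame = base frame: x ahead of the robot, y to its left, z up, the work surface at z = 0. Lengths are in mm, angles in degrees, forces in N, time in s.
With the tool pointing down it reaches from about 325 to 900 mm from the base axis. Payload 6.1 kg.
Tool frame: the origin (TCP) lies at the very end of the fingers, on their centre line; the grasp point (between the pads) lies 19 mm behind it; y points along the fingers, x is the direction in which the jaws open and shut, and the axes are right-handed (so a half turn about y gives the same grasp; the last joint's range is limited). The gripper opens to 87 mm and grips with 3 to 60 N. Pads are 19 mm wide; open, the fingers measure 117 mm over their backs; the gripper's body (75 mm by 190 mm) begins 51 mm behind the grasp point.
Start: joints at [62.046, 12.628, 87.462, -0, 79.91, -7.225], TCP at [221.222, 584.531, 222.538] pointing down, gripper open.
Joint ranges: [-170.65, 170.65], [-52.31, 119.04], [5.05, 147.46], [-71.25, 251.25], [11.57, 151.72], [-153.62, 153.62]. Speed limits (degrees/s): [147.25, 147.25, 172.46, 180, 180, 180].

INTERFACE

Orientations are given as [roll, pitch, yaw] about the fixed x, y, z axes, in that order (R = Rz(yaw) Ry(pitch) Rx(roll)).
In Python, from rig import robot, cams gives the robot as it stands.
- The arm moves only by the shell command python3 -m jog 'ROWS' [FORCE]. ROWS is JSON, one flat list of numbers, 7 for each row, row after row: the shift along the tool's x, y, z in mm, then the turn, a rotation vector about the tool's x, y, z in degrees, then the opening, from 0 (shut) to 1 (fully open). A call has 1 to 5 rows; each row is the pose to reach, as a shift and turn from the pose commanded when the call began, along the tool's axes at that moment; what a row does not reach only later rows make up. A row lasts 1/10 s, in which the tool goes at most 50 mm and 8.59 degrees, less where a joint would pass 70% of its speed; a pose out of reach is approached as far as the arm can. A call with a gripper value outside its range is refused whole. The fingers move at their own pace and stop on an object; FORCE is the grip in N (left out, the last holds). Time passes only in rows, so rows that repeat a pose let the fingers close. It gives the time, the measured TCP pose, the force and the opening at its end, in the units of the state.
- robot.get_state(): the state, without advancing time (a new reading comes with each control period).
- cams.read_camera(name): name is "side" or "top" or "wrist"; returns the picture (420x560x3 uint8, red, green, blue); there is no depth.
- cams.camera_params(name): a dict with "camera_matrix" (3x3 intrinsics, pixels), "R" (3x3) and "t" (3): a world point X has camera coordinates R X + t; the wrist camera has in their place "hand_eye" (4x4, takes a point from camera to tool coordinates, whose origin is the TCP and whose axes are the tool frame's). Camera axes: x right, y down, z forward; pixel columns grow to the right and rows downward; lengths in mm; the calibration is good to about 2 mm. The wrist camera is an equidistant fisheye: a pixel r from the principal point sees the ray r / f radians off the axis. A picture is of the moment at which its call begins: read the wrist's pose just before it. camera_params takes no time and is no camera call.
- robot.close_job(): hands the job in, once; it reports no verdict.
The state is a dict: "time": time; "joint_pos": joint angles; "joint_velocities": joint speeds; "joint_efforts": joint torques, N m; "tcp_pos": TCP position; "tcp_rot": TCP orientation; "ft_force": force on the tool from outside, world axes, zero at the start; "moment": the same for the moment, N m; "finger_gap": finger opening in mm.
Only numpy, scipy, OpenCV 4.12 (cv2) and the standard library are available. Lean on these libraries where they do the work, as an engineer would, in place of code of your own. Each camera call takes 0.05 s, during which the arm holds its last target. There are 200 camera calls.

TASK

The microscope's focus frame has two pairs of bushings, one above the other, and one pair already has its guide rod. Take the long steel rod with the blue head out of the rack and thread it straight down through the upper and then the lower bushing of the empty pair, until its tip sticks out about 20 mm below the lower bushing. Finish there, still holding it at that height, clear of the base, so that it can be clamped; do not disturb the short brass pin, the objective or the oil bottle.

Things in the scene. Friction and masses are not known exactly. Their poses are not given: they have to be found in the camera images.
- frame: white focus frame, fixed: base plate 110 x 200 x 12 mm, an upright (142 mm high) at each end of its y, each with a black fixed focus knob outside (44 mm diameter, to 126 mm from the middle), and two level plates between them, 56 mm wide, at z 60 to 74 and 128 to 142 mm, each with brass-rimmed bushings at y = +45 and -45 mm. Origin: centre of underside; z up. An orange ring marks the empty pair.
- upper_a (a point): centre of the upper mouth of the upper bushing of pair a (frame y = +45 mm), at the top face of the upper plate, 142 mm above the bench; the two pairs are 90 mm apart; each bore is a plain 15 mm hole through a 14 mm thick plate with a 3 mm chamfer at its mouth. 
- lower_a (a point): centre of the upper mouth of the lower bushing of pair a, directly below upper_a, at the top face of the lower plate, 74 mm above the bench; the underside of that plate is at 60 mm, the base plate's top at 12 mm
- upper_b (a point): the same as upper_a for pair b (frame y = -45 mm)
- lower_b (a point): the same as lower_a for pair b
- fitted_rod: dark steel guide rod, fixed in one of the two pairs (a or b, it changes): its axis is the vertical through its origin, which lies at bench height on that pair's axis. Its top, with a black collar, ends 14 mm above the upper plate. The other pair is the empty one.
- rod_head (a point): centre of the head of the long steel rod to be threaded, which starts upright in one of the rack's two holes (which one changes). Head: blue cylinder 18 mm diameter, 34 mm long, at the top of the rod. Shaft: steel, 12 mm diameter; whole rod 160 mm long, so that its tip is 143 mm below this point along its axis; the last 8 mm taper to 6 mm. About 0.15 kg. z: along the rod, upward
- rod_tip (a point): lower end of the long steel rod, on its axis; 45 mm deep in the rack at the start, on the hole's floor 10 mm above the bench
- rack: grey rack, fixed, 60 x 140 x 55 mm, with two upright 14 mm holes, 45 mm deep, at its y = +36 mm and y = -36 mm. Origin: centre of its underside, on the bench
- short_pin_head (a point): centre of the head of a short brass pin (too short for the job, leave it), upright in the rack's other hole: head brass, 18 mm diameter, 34 mm long, the whole pin 115 mm long
- objective_mid (a point): centre of a loose objective lens standing on the bench, 32 mm diameter, 43 mm tall, silver with a yellow band; leave it
- oil_bottle_mid (a point): centre of a loose amber immersion oil bottle standing on the bench, 32 mm diameter, 65 mm tall; leave it

How it is judged:
By the outcome, as a careful person would: the job done as asked, in the order asked, and still so for the second after the job is handed in, while the arm keeps its last pose, push and grip.
It also fails if it takes over 45 s, if anything falls off the work surface, if the arm or the gripper's body presses on something with over 40 N, if the wrist force passes 120 N, or if a joint passes its speed limit or range.

## Working session

There is one attempt and no reset: what is moved stays moved. The work goes in short steps, Python scripts to look and compute and a shell command to move; the robot and the scene stay as the last step left them, time stands still between calls to the robot, and variables do not carry over. Pictures are saved under pics/ and viewed, about 8 in all and at most 12, crops included, and the job is handed in when it is done.

```bash
mkdir -p pics; python3 - <<'E'
from rig import robot,cams
import cv2
for n in("side","top","wrist"):
    cv2.imwrite(f"pics/{n}0.png",cams.read_camera(n)[:,:,::-1])
    p=cams.camera_params(n);print(n,{k:(v if not hasattr(v,'round') else v.round(4).tolist()) for k,v in p.items()})
s=robot.get_state();print(s)
E
```

```text
side {'camera_matrix': [[445.7434, 0.0, 282.6617], [0.0, 445.7434, 206.1209], [0.0, 0.0, 1.0]], 'R': [[0.9818, -0.19, -0.0026], [-0.0951, -0.4792, -0.8725], [0.1645, 0.8569, -0.4885]], 't': [-521.4824, 139.9427, 721.5903]}
top {'camera_matrix': [[426.8509, 0.0, 290.762], [0.0, 426.8509, 207.5108], [0.0, 0.0, 1.0]], 'R': [[-0.0242, -0.9994, -0.0236], [-0.9969, 0.0259, -0.0748], [0.0753, 0.0217, -0.9969]], 't': [13.5461, 539.8152, 768.7224]}
wrist {'camera_matrix': [[325.1923, 0.0, 282.14], [0.0, 325.1923, 203.2365], [0.0, 0.0, 1.0]], 'hand_eye': [[1.0, 0.0007, 0.0012, 0.5281], [-0.001, -0.2893, 0.9572, -161.425], [0.001, -0.9572, -0.2893, 79.6855], [0.0, 0.0, 0.0, 1.0]]}
{'time': 0.15, 'joint_pos': array([ 6.20447510e+01,  1.26671797e+01,  8.75117953e+01, -2.60682534e-03,
        7.99119501e+01, -7.22407403e+00]), 'joint_velocities': array([ 0.08382528, -0.10699977, -0.20841045,  0.06137573, -0.04267997,
        0.03736464]), 'joint_efforts': array([ 7.07299587e-04, -4.95194542e+01, -3.87880111e+01,  6.98488578e-02,
        5.31338027e-02, -9.75766352e-05]), 'tcp_pos': array([221.01136706, 584.08217157, 221.65346581]), 'tcp_rot': array([-89.99111158,   0.09052598,  69.26929072]), 'ft_force': array([-0.70012935,  0.64472682,  0.42373601]), 'moment': array([-0.060073  , -0.05808024, -0.01488006]), 'finger_gap': 87.00961665058152}
```

View pics/top0.png

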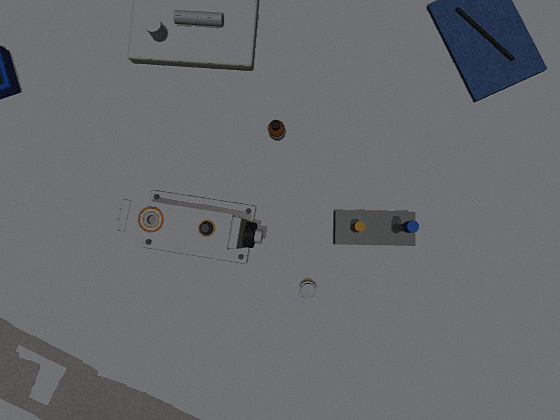

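View pics/side0.png

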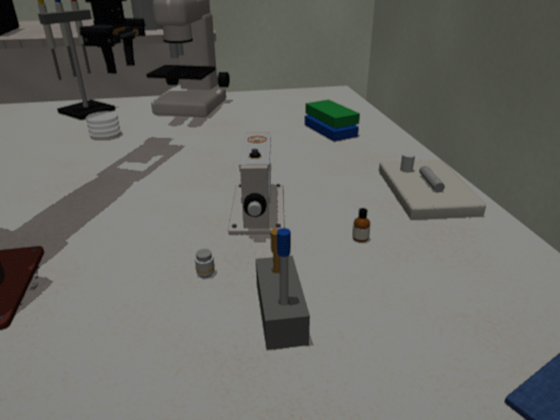

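```bash
cat > h.py <<'E'
import numpy as np,cv2
from rig import robot,cams
def plane(n,uv,z):
    p=cams.camera_params(n);K,R,t=map(np.array,(p["camera_matrix"],p["R"],p["t"]))
    d=R.T@np.linalg.solve(K,[*uv,1]);c=-R.T@t
    return (c+d*(z-c[2])/d[2]).round(1)
def proj(n,X):
    p=cams.camera_params(n);K,R,t=map(np.array,(p["camera_matrix"],p["R"],p["t"]))
    q=K@(R@np.array(X)+t);return (q[:2]/q[2]).round(1)
E
python3 - <<'E'
from h import *
im=cv2.imread("pics/top0.png");hsv=cv2.cvtColor(im,cv2.COLOR_BGR2HSV)
def blob(m,box):
    x0,y0,x1,y1=box;ys,xs=np.nonzero(m[y0:y1,x0:x1]);return xs.mean()+x0,ys.mean()+y0,len(xs),(xs.min()+x0,xs.max()+x0,ys.min()+y0,ys.max()+y0)
blue=cv2.inRange(hsv,(105,120,40),(130,255,255));b=blob(blue,(395,210,430,245));print("blue",b,plane("top",b[:2],158))
org=cv2.inRange(hsv,(3,110,60),(22,255,255));o=blob(org,(130,200,172,240));print("ring",o,plane("top",o[:2],142))
pin=cv2.inRange(hsv,(8,110,60),(28,255,255));o=blob(pin,(345,215,372,240));print("pin",o,plane("top",o[:2],118))
print("fit",plane("top",(207,228),156))
si=cv2.imread("pics/side0.png");sh=cv2.cvtColor(si,cv2.COLOR_BGR2HSV)
b=blob(cv2.inRange(sh,(105,120,40),(130,255,255)),(270,222,298,262));print("sblue",b,plane("side",b[:2],153))
o=blob(cv2.inRange(sh,(3,80,60),(22,255,255)),(240,130,275,148));print("sring",o,plane("side",o[:2],142))
for n,uv in(("top",(335,210)),("top",(414,210)),("top",(414,245)),("top",(335,243))):print(plane(n,uv,55))
print("obj",plane("top",(308,285),43),"bottle",plane("top",(277,126),65))
a=np.hstack([cv2.resize(im[180:270,115:275],None,fx=2.5,fy=2.5,interpolation=2),cv2.resize(im[180:270,300:460],None,fx=2.5,fy=2.5,interpolation=2)])
cv2.imwrite("pics/c.png",a)
E
```

```text
blue (np.float64(412.0701754385965), np.float64(225.9736842105263), 114, (np.int64(402), np.int64(418), np.int64(220), np.int64(232))) [ 496.9 -185.5  158. ]
ring (np.float64(150.26506024096386), np.float64(218.80722891566265), 166, (np.int64(138), np.int64(162), np.int64(207), np.int64(231))) [518.7 218.6 142. ]
pin (np.float64(359.52127659574467), np.float64(225.81914893617022), 94, (np.int64(354), np.int64(365), np.int64(221), np.int64(231))) [ 500.2 -112.   118. ]
fit [501.6 126.1 156. ]
sblue (np.float64(283.4031746031746), np.float64(241.93015873015872), 315, (np.int64(278), np.int64(289), np.int64(228), np.int64(256))) [ 497.4 -181.4  153. ]
sring (np.float64(256.5740740740741), np.float64(139.22222222222223), 54, (np.int64(247), np.int64(265), np.int64(136), np.int64(142))) [519.  220.8 142. ]
[530.9 -78.6  55. ]
[ 527.4 -216.8   55. ]
[ 466.2 -214.1   55. ]
[473.  -76.7  55. ]
obj [400.  -27.7  43. ] bottle [681.9  19.9  65. ]
```

View pics/c.png

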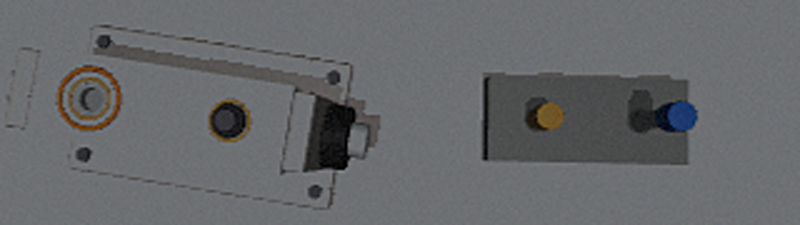

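```bash
python3 -m jog '[-619,0,-530,0,69.3,0,1,-619,0,-530,0,69.3,0,1,-619,0,-530,0,69.3,0,1,-619,0,-530,0,69.3,0,1,-619,0,-530,0,69.3,0,1]'
```

```text
time: 0.65
tcp_pos: [306.1, 347.5, 222.2]
tcp_rot: [-90.0, 0.0, 26.0]
ft_force: [0.8, -0.2, -0.3]
finger_gap: 87.3
```

```bash
python3 -m jog '[-60,0,-560,0,26.2,0,1,-60,0,-560,0,26.2,0,1,-60,0,-560,0,26.2,0,1,-60,0,-560,0,26.2,0,1,-60,0,-560,0,26.2,0,1]'
```

```text
time: 1.15
tcp_pos: [392.5, 112.8, 222.6]
tcp_rot: [-90.0, -0.0, 0.1]
ft_force: [0.4, 0.6, -0.5]
finger_gap: 86.8
```

```bash
python3 -m jog '[104,0,-296,0,0,0,1,104,0,-296,0,0,0,1,104,0,-296,0,0,0,1,104,0,-296,0,0,0,1,104,0,-296,0,0,0,1]'; python3 - <<'E'
from rig import robot
print(robot.get_state()['tcp_pos'])
E
```

```text
time: 1.65
tcp_pos: [475.8, -123.2, 222.5]
tcp_rot: [-90.0, -0.0, 0.1]
ft_force: [0.2, 1.0, 0.3]
finger_gap: 87.1
[ 475.79901283 -123.16116071  222.49610861]
```

```bash
python3 -m jog '[21,0,-60,0,0,0,1,21,0,-60,0,0,0,1,21,0,-60,0,0,0,1,21,0,-60,0,0,0,1]'; cat >> h.py <<'E'
from scipy.spatial.transform import Rotation as Ro
def wcam():
    s=robot.get_state();im=cams.read_camera("wrist")[:,:,::-1].copy();p=cams.camera_params("wrist")
    T=np.eye(4);T[:3,:3]=Ro.from_euler('xyz',s['tcp_rot'],degrees=True).as_matrix();T[:3,3]=s['tcp_pos']
    return im,T@np.array(p["hand_eye"]),np.array(p["camera_matrix"]),s
def wplane(T,K,uv,z):
    a=(np.array(uv)-K[:2,2])/K[0,0];r=np.hypot(*a);d=np.array([*(a/r*np.sin(r)),np.cos(r)]) if r>0 else np.array([0,0,1.])
    d=T[:3,:3]@d;c=T[:3,3];return (c+d*(z-c[2])/d[2]).round(1)
def wproj(T,K,X):
    q=T[:3,:3].T@(np.array(X)-T[:3,3]);h=np.hypot(q[0],q[1]);return (K[:2,2]+K[0,0]*np.arctan2(h,q[2])*q[:2]/h).round(1)
E
python3 - <<'E'
from h import *
im,T,K,s=wcam();cv2.imwrite("pics/w1.png",im);np.savez("w1",T=T,K=K)
print(s['tcp_pos'],s['tcp_rot'])
m=cv2.inRange(cv2.cvtColor(im,cv2.COLOR_BGR2HSV),(105,120,40),(130,255,255))
n,l,st,ce=cv2.connectedComponentsWithStats(m);i=1+np.argmax(st[1:,4]);print(st[i],ce[i])
for z in(153,162,170):print(wplane(T,K,ce[i],z))
for z in(10,136,170):print(wproj(T,K,(497,-183,z)))
E
```

```text
time: 2.05
tcp_pos: [496.2, -180.0, 222.0]
tcp_rot: [-89.9, 0.1, 0.1]
ft_force: [0.5, 0.2, 0.6]
finger_gap: 86.8
[ 496.17326441 -179.9811638   221.9854237 ] [-8.99220490e+01  7.22311991e-02  9.06111576e-02]
[273 215  22  21 356] [283.21067416 225.29213483]
[ 497.2 -186.6  153. ]
[ 497.2 -183.2  162. ]
[ 497.2 -180.2  170. ]
[282.8 179.6]
[282.9 213.7]
[283. 229.]
```

View pics/w1.png

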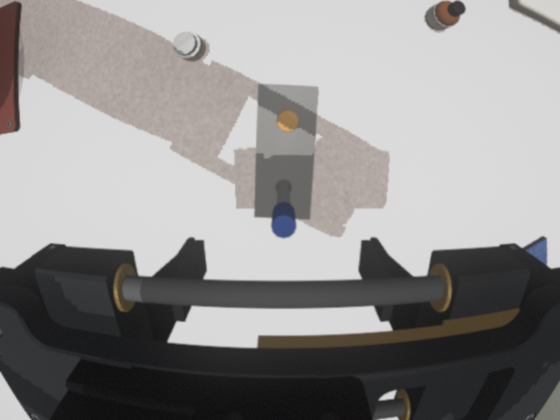

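```bash
python3 -m jog '[1,0,-3.5,0,0,0,1,1,30,-3.5,0,0,0,1,1,60,-3.5,0,0,0,1,1,87,-3.5,0,0,0,1,1,87,-3.5,0,0,0,1]' && python3 -m jog '[0,0,0,0,0,0,0.3,0,0,0,0,0,0,0.2,0,0,0,0,0,0,0.15,0,0,0,0,0,0,0.1,0,0,0,0,0,0,0]' 40; python3 -m jog '[0,0,0,0,0,0,0,0,0,0,0,0,0,0,0,0,0,0,0,0,0,0,0,0,0,0,0,0]' 40
```

```text
time: 2.6
tcp_pos: [494.9, -181.8, 131.7]
tcp_rot: [-89.8, 0.4, 0.2]
ft_force: [-0.7, 0.5, 0.3]
finger_gap: 87.0
time: 3.1
tcp_pos: [498.2, -184.7, 136.4]
tcp_rot: [-90.0, -0.1, 0.1]
ft_force: [0.6, -0.5, 0.0]
finger_gap: 54.8
time: 3.5
tcp_pos: [497.7, -184.4, 135.5]
tcp_rot: [-90.0, 0.0, 0.1]
ft_force: [-0.1, -0.2, -0.3]
finger_gap: 22.7
```

```bash
python3 -m jog '[0,0,0,0,0,0,0,0,0,0,0,0,0,0,0,0,0,0,0,0,0]' 40;  python3 -m jog '[0,-3,0,0,0,0,0,0,-8,0,0,0,0,0,0,-15,0,0,0,0,0,0,-23,0,0,0,0,0,0,-30,0,0,0,0,0]'
```

```text
time: 3.8
tcp_pos: [497.7, -184.4, 135.5]
tcp_rot: [-90.0, 0.0, 0.1]
ft_force: [0.4, 0.1, 0.4]
finger_gap: 17.1
time: 4.3
tcp_pos: [498.0, -184.6, 166.7]
tcp_rot: [-90.0, -0.0, 0.1]
ft_force: [-0.4, 0.1, -1.5]
finger_gap: 17.1
```

```bash
python3 -m jog '[0,-25,0,0,0,0,0,0,-52,0,0,0,0,0,0,-80,0,0,0,0,0,0,-105,0,0,0,0,0,0,-125,0,0,0,0,0]'; python3 -m jog '[0,-8,10,0,0,0,0,2,-10,35,0,0,0,0,5,-10,65,0,0,0,0,6,-10,95,0,0,0,0,8,-10,125,0,0,0,0]';python3 -m jog '[2,0,32,0,0,0,0,4,0,64,0,0,0,0,6,0,96,0,0,0,0,8,0,128,0,0,0,0,9,0,155,0,0,0,0]'; python3 -m jog '[1,0,30,0,0,0,0,2,0,55,0,0,0,0,3,0,75,0,0,0,0,4,0,87,0,0,0,0,4,0,94,0,0,0,0]'; python3 -m jog '[0,0,0,0,0,0,0,0,0,0,0,0,0,0,0,0,0,0,0,0,0,0,0,0,0,0,0,0,0,0,0,0,0,0,0]'
```

```text
time: 4.8
tcp_pos: [498.1, -184.6, 293.2]
tcp_rot: [-90.1, -0.1, 0.1]
ft_force: [0.4, -0.3, -1.0]
finger_gap: 16.8
time: 5.3
tcp_pos: [504.9, -57.6, 300.0]
tcp_rot: [-90.0, 0.1, 0.1]
ft_force: [0.5, 0.7, -1.0]
finger_gap: 17.0
time: 5.8
tcp_pos: [513.4, 97.9, 300.0]
tcp_rot: [-90.0, 0.1, 0.1]
ft_force: [0.3, 0.1, -2.2]
finger_gap: 16.9
time: 6.3
tcp_pos: [517.6, 190.7, 300.1]
tcp_rot: [-90.0, 0.1, 0.2]
ft_force: [-1.0, 0.0, -0.8]
finger_gap: 17.0
time: 6.8
tcp_pos: [518.2, 189.0, 300.6]
tcp_rot: [-90.0, -0.0, 0.0]
ft_force: [-0.5, -0.9, -1.4]
finger_gap: 17.1
```

```bash
python3 - <<'E'
from h import *
im,T,K,s=wcam();cv2.imwrite("pics/w2.png",im);np.savez("w2",T=T,K=K)
S=cams.read_camera("side")[:,:,::-1];P=cams.read_camera("top")[:,:,::-1]
cv2.imwrite("pics/s2.png",S);cv2.imwrite("pics/t2.png",P)
r=lambda a:cv2.resize(a,(400,300),interpolation=2)
cv2.imwrite("pics/m2.png",np.vstack([np.hstack([r(im),r(S[10:235,110:410])]),np.hstack([r(P[120:270,100:300]),r(im[100:310,140:420])])]))
print(s['tcp_pos'])
print(wproj(T,K,(519,220,142)),wproj(T,K,(502,130,156)),wproj(T,K,(518,189,174)))
E
```

```text
[518.2085956  189.03182867 300.63547824]
[282.6 157.6] [266.  246.8] [281.5 196.3]
```

View pics/m2.png

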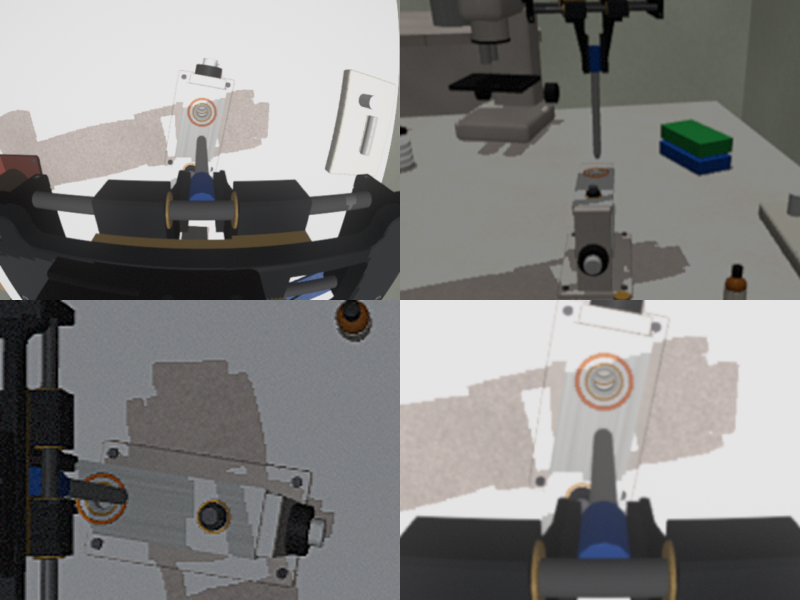

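```bash
cat >> h.py <<'E'
def ring(im,T,K,box,z=142):
    m=cv2.inRange(cv2.cvtColor(im,cv2.COLOR_BGR2HSV),(3,90,80),(16,255,255));x0,y0,x1,y1=box
    ys,xs=np.nonzero(m[y0:y1,x0:x1]);P=np.array([wplane(T,K,(x+x0,y+y0),z)[:2] for x,y in zip(xs,ys)])
    A=np.c_[2*P,np.ones(len(P))];c=np.linalg.lstsq(A,(P**2).sum(1),rcond=None)[0]
    R=np.sqrt(c[2]+c[:2]@c[:2]);d=np.hypot(*(P-c[:2]).T)
    k=abs(d-R)<3;A=A[k];c=np.linalg.lstsq(A,(P[k]**2).sum(1),rcond=None)[0]
    return c[:2].round(2),R,d.std(),len(P),k.sum()
E
python3 - <<'E'
from h import *
im=cv2.imread("pics/w2.png");d=np.load("w2.npz");T,K=d['T'],d['K']
print(ring(im,T,K,(255,130,312,190)))
g=cv2.cvtColor(im,cv2.COLOR_BGR2GRAY).astype(int)
for v in (195,200,205,210,215,220,225,230):print(v,g[v,262:302].tolist())
for z in(175,190,210,230,260,280):print(z,wproj(T,K,(518,189,z)))
# side: blue head and rod
S=cv2.imread("pics/s2.png");g=cv2.cvtColor(S,cv2.COLOR_BGR2GRAY).astype(int)
for v in (70,85,100,115,122,125,128,131):print(v,g[v,244:272].tolist())
for z in(165,175,185,200,220,240,260,285,302):print(z,proj("side",(518,189,z)))
E
```

```text
(array([518.84, 220.66]), np.float64(18.85438250009537), np.float64(0.5903089271676688), 242, np.int64(242))
195 [184, 186, 188, 188, 190, 190, 190, 189, 189, 190, 190, 190, 182, 154, 112, 93, 92, 93, 93, 94, 93, 94, 93, 92, 93, 103, 136, 171, 185, 191, 192, 190, 186, 184, 182, 183, 186, 188, 189, 191]
200 [184, 186, 188, 189, 189, 189, 189, 190, 188, 189, 189, 187, 168, 129, 99, 92, 93, 93, 92, 92, 93, 94, 93, 94, 92, 95, 118, 156, 184, 191, 189, 186, 183, 182, 183, 186, 187, 189, 190, 196]
205 [186, 187, 188, 190, 188, 188, 189, 188, 188, 189, 189, 183, 161, 117, 93, 91, 92, 92, 92, 94, 93, 93, 93, 93, 93, 92, 105, 146, 181, 189, 185, 182, 181, 182, 185, 188, 189, 189, 191, 201]
210 [186, 187, 188, 188, 187, 187, 187, 187, 189, 189, 186, 172, 142, 104, 91, 91, 93, 93, 91, 92, 92, 93, 92, 93, 92, 92, 96, 120, 157, 178, 183, 181, 182, 185, 187, 188, 189, 187, 185, 184]
215 [185, 187, 188, 187, 187, 187, 187, 187, 189, 186, 182, 161, 126, 97, 92, 91, 92, 91, 92, 92, 93, 92, 93, 93, 92, 92, 93, 109, 144, 173, 181, 182, 184, 187, 188, 188, 186, 185, 182, 182]
220 [209, 209, 209, 208, 20
[... 1207 characters left out ...]
137, 136, 137, 136, 137, 136, 119, 78, 56, 56, 56, 55, 84, 127, 138, 138, 137, 138, 137, 137, 137, 138, 137, 137]
125 [135, 136, 136, 137, 137, 137, 137, 137, 138, 138, 125, 87, 58, 53, 51, 58, 96, 130, 138, 136, 137, 137, 137, 137, 137, 137, 138, 136]
128 [137, 136, 137, 137, 137, 137, 137, 137, 137, 138, 138, 131, 98, 71, 71, 96, 128, 138, 137, 137, 136, 137, 137, 137, 137, 137, 137, 137]
131 [137, 137, 133, 133, 134, 135, 133, 134, 133, 133, 133, 133, 135, 134, 134, 134, 133, 133, 134, 134, 134, 133, 133, 133, 132, 134, 136, 136]
165 [257.9 133.9]
175 [257.8 129.1]
185 [257.6 124.3]
200 [257.4 116.9]
220 [257.1 106.8]
240 [256.8  96.6]
260 [256.4  86.1]
285 [256.   72.6]
302 [255.7  63.2]
```

```bash
python3 -m jog '[0.3,0,7,0,0,0,0,0.3,3,16,0,0,0,0,0.3,9,24,0,0,0,0,0.3,15,29,0,0,0,0,0.3,20,31.6,0,0,0,0]'; python3 -m jog '[0,2,0,0,0,0,0,0,4,0,0,0,0,0,0,5,0,0,0,0,0,0,5,0,0,0,0,0,0,5,0,0,0,0,0]';python3 - <<'E'
from h import *
im,T,K,s=wcam();cv2.imwrite("pics/w3.png",im);np.savez("w3",T=T,K=K)
P=cams.read_camera("top")[:,:,::-1];S=cams.read_camera("side")[:,:,::-1];cv2.imwrite("pics/t3.png",P);cv2.imwrite("pics/s3.png",S)
print(s['tcp_pos'],s['tcp_rot'],s['ft_force']);p=s['tcp_pos']
u=wproj(T,K,(p[0],p[1],p[2]-125.5));print(u,wproj(T,K,(518.84,220.66,142)),proj("top",(p[0],p[1],p[2]-125.5)),proj("top",(518.84,220.66,142)))
x,y=u.astype(int);print(ring(im,T,K,(x-40,y-40,x+40,y+40)))
f=lambda a,x,y,w,h:cv2.resize(a[y-h//2:y+h//2,x-w//2:x+w//2],(400,300),interpolation=2)
cv2.imwrite("pics/m3.png",np.hstack([f(im,x,y+10,80,60),f(P,145,215,60,45)]))
E
```

```text
time: 7.45
tcp_pos: [517.9, 222.0, 279.4]
tcp_rot: [-90.0, 0.1, 0.2]
ft_force: [0.2, -0.3, -1.0]
finger_gap: 17.2
time: 7.95
tcp_pos: [518.5, 221.0, 275.8]
tcp_rot: [-90.0, -0.0, 0.1]
ft_force: [0.3, -0.8, -1.1]
finger_gap: 17.0
[518.48841261 220.99484552 275.81575176] [-8.99944376e+01 -2.49045643e-02  7.72686405e-02] [ 0.3364718  -0.77019776 -1.13210843]
[281.7 196.7] [282.1 194.6] [146.9 218.7] [149.  218.8]
(array([518.82, 220.72]), np.float64(18.86548457442811), np.float64(0.6459742281080891), 249, np.int64(249))
```

View pics/m3.png

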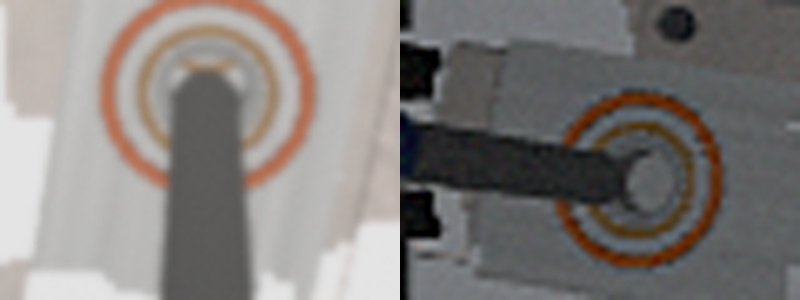

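```bash
python3 - <<'E'
from h import *
im=cv2.imread("pics/w3.png");d=np.load("w3.npz");T,K=d['T'],d['K'];P=cv2.imread("pics/t3.png")
g=cv2.cvtColor(im,cv2.COLOR_BGR2GRAY).astype(int)
print("wrist col 282 rows 184..202",g[184:203,281:284].mean(1).round().tolist())
h=cv2.cvtColor(P,cv2.COLOR_BGR2GRAY).astype(int)
for v in(218,219,220):print("top",v,h[v,140:156].tolist())
p=np.array([518.5,221.0]);z0=275.8-125.5
def sil(f,dy):
    pts=[]
    for z,r in((z0,3),(z0+8,6),(z0+60,6)):
        for a in np.linspace(0,2*np.pi,60):pts.append(f((p[0]+r*np.cos(a),p[1]+dy+r*np.sin(a),z)))
    return np.array(pts)
for dy in(-2,0,2,4):
    w=sil(lambda X:wproj(T,K,X),dy);t=sil(lambda X:proj("top",X),dy)
    print(dy,"wrist min v",w[:,1].min(),"top max u",t[:,0].max(), "row",t[t[:,0].argmax()])
m=cv2.inRange(cv2.cvtColor(P,cv2.COLOR_BGR2HSV),(3,110,60),(14,255,255))
ys,xs=np.nonzero(m[195:245,130:175]);print("top ring ext",xs.min()+130,xs.max()+130,ys.min()+195,ys.max()+195)
M=np.array([plane("top",(x+130,y+195),142)[:2] for x,y in zip(xs,ys)]);A=np.c_[2*M,np.ones(len(M))];c=np.linalg.lstsq(A,(M**2).sum(1),rcond=None)[0];print(c[:2],np.sqrt(c[2]+c[:2]@c[:2]))
E
```

```text
wrist col 282 rows 184..202 [156.0, 150.0, 152.0, 163.0, 161.0, 134.0, 105.0, 94.0, 92.0, 92.0, 93.0, 92.0, 92.0, 93.0, 93.0, 92.0, 93.0, 92.0, 92.0]
top 218 [40, 42, 34, 41, 40, 40, 44, 35, 37, 75, 96, 99, 98, 93, 96, 91]
top 219 [40, 39, 39, 36, 34, 36, 36, 31, 31, 92, 105, 95, 95, 94, 95, 97]
top 220 [37, 40, 40, 34, 36, 31, 40, 35, 33, 95, 95, 94, 92, 96, 98, 97]
-2 wrist min v 194.7 top max u 150.2 row [150.2 218.5]
0 wrist min v 192.6 top max u 148.9 row [148.9 218.5]
2 wrist min v 190.4 top max u 147.6 row [147.6 218.5]
4 wrist min v 188.2 top max u 146.3 row [146.3 218.6]
top ring ext 139 162 207 231
[518.47336174 218.66316286] 18.876773431268532
```

```bash
python3 - <<'E'
from h import *
im=cv2.imread("pics/w3.png");d=np.load("w3.npz");T,K=d['T'],d['K'];P=cv2.imread("pics/t3.png")
b=im.astype(int)
print("wrist col282 B-R rows 230..262",[(v,int(b[v,282,0]-b[v,282,2])) for v in range(230,262)])
z0=150.3
for dy in(-2,0,2,4):print(dy,wproj(T,K,(518.5,221+dy+9,z0+126)),wproj(T,K,(518.5,221+dy+9,z0+160)))
h=cv2.cvtColor(P,cv2.COLOR_BGR2GRAY).astype(int)
for u in(135,140,146,148):print("top",u,h[206:232,u].tolist())
print([proj("top",(518.5,221.6,z)) for z in(152,158,170,190)])
g=cv2.cvtColor(im,cv2.COLOR_BGR2GRAY).astype(int)
for v in(192,197,220):print(v,g[v,268:298].tolist(), )
E
```

```text
wrist col282 B-R rows 230..262 [(230, -1), (231, -2), (232, -2), (233, -2), (234, -2), (235, -2), (236, -1), (237, -2), (238, -1), (239, 2), (240, 13), (241, 28), (242, 36), (243, 35), (244, 35), (245, 36), (246, 36), (247, 36), (248, 37), (249, 36), (250, 37), (251, 38), (252, 36), (253, 37), (254, 38), (255, 38), (256, 38), (257, 37), (258, 38), (259, 37), (260, 39), (261, 38)]
-2 [281.6 246.8] [281.6 278.1]
0 [281.7 243.4] [281.6 274.2]
2 [281.7 240. ] [281.6 270.3]
4 [281.7 236.6] [281.6 266.3]
top 135 [90, 95, 93, 91, 95, 90, 97, 78, 25, 20, 42, 36, 37, 37, 37, 25, 105, 97, 93, 92, 95, 95, 95, 91, 91, 92]
top 140 [91, 92, 95, 91, 100, 70, 69, 60, 49, 35, 37, 34, 40, 40, 37, 26, 49, 55, 68, 44, 61, 78, 99, 95, 86, 95]
top 146 [95, 68, 60, 49, 100, 101, 60, 72, 87, 69, 34, 32, 44, 36, 40, 32, 43, 83, 77, 70, 61, 85, 103, 69, 58, 65]
top 148 [61, 57, 63, 98, 97, 73, 70, 88, 73, 73, 42, 40, 37, 31, 33, 35, 42, 61, 77, 88, 58, 59, 97, 100, 48, 61]
[array([146.1, 218.7]), array([144.7, 218.5]), array([141.8, 218.1]), array([136.7, 217.4])]
192 [155, 138, 147, 160, 159, 154, 156, 162, 156, 129, 104, 95, 93, 92, 92, 92, 93, 100, 119, 148, 168, 166, 152, 149, 154, 158, 148, 138, 154, 176]
197 [157, 139, 146, 160, 162, 157, 143, 119, 97, 91, 91, 92, 92, 93, 93, 92, 92, 92, 91, 92, 102, 126, 145, 153, 156, 158, 147, 139, 155, 178]
220 [186, 185, 185, 184, 180, 159, 117, 92, 88, 90, 90, 89, 91, 90, 91, 91, 91, 91, 91, 91, 90, 98, 128, 162, 178, 184, 187, 187, 185, 181]
```

```bash
python3 -m jog '[0,0,-1.5,0,0,0,0,0,0,-3,0,0,0,0,0,0,-3.1,0,0,0,0,0,0,-3.1,0,0,0,0,0,0,-3.1,0,0,0,0]'; python3 -m jog '[0,3,0,0,0,0,0,0,6,0,0,0,0,0,0,9,0,0,0,0,0,0,12,0,0,0,0,0,0,15,0,0,0,0,0]';  python3 -m jog '[0,3,0,0,0,0,0,0,6,0,0,0,0,0,0,8,0,0,0,0,0,0,8,0,0,0,0,0,0,8,0,0,0,0,0]'; python3 - <<'E'
from h import *
im,T,K,s=wcam();cv2.imwrite("pics/w4.png",im)
P=cams.read_camera("top")[:,:,::-1];S=cams.read_camera("side")[:,:,::-1];cv2.imwrite("pics/t4.png",P);cv2.imwrite("pics/s4.png",S)
print(s['tcp_pos'],s['ft_force'],s['moment'])
x,y=282,200
f=lambda a,x,y,w,h:cv2.resize(a[y-h//2:y+h//2,x-w//2:x+w//2],(400,300),interpolation=2)
cv2.imwrite("pics/m4.png",np.hstack([f(im,x,y,80,60),f(P,145,215,60,45)]))
E
```

```text
time: 8.6
tcp_pos: [518.3, 218.1, 275.5]
tcp_rot: [-90.0, 0.0, 0.1]
ft_force: [-0.6, -0.5, -2.0]
finger_gap: 17.0
time: 9.1
tcp_pos: [518.3, 218.1, 260.1]
tcp_rot: [-90.0, 0.0, 0.1]
ft_force: [0.8, -0.3, -2.1]
finger_gap: 17.0
time: 9.6
tcp_pos: [518.3, 218.1, 252.6]
tcp_rot: [-90.0, -0.0, 0.1]
ft_force: [-0.7, -0.2, -1.5]
finger_gap: 17.4
[518.34815483 218.08133665 252.56904297] [-0.65381593 -0.16667737 -1.46761142] [-0.05499512  0.03475776 -0.03774169]
```

View pics/m4.png

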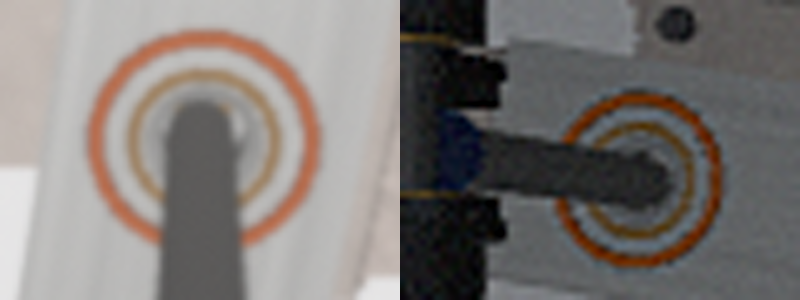

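```bash
python3 -m jog '[0.3,6,0,0,0,0,0,0.3,12,0,0,0,0,0,0.3,18,0,0,0,0,0,0.3,24,0,0,0,0,0,0.3,30,0,0,0,0,0]'; python3 -m jog '[0,5,0,0,0,0,0,0,10,0,0,0,0,0,0,13,0,0,0,0,0,0,13,0,0,0,0,0,0,13,0,0,0,0,0]'; python3 - <<'E'
from h import *
im,T,K,s=wcam();P=cams.read_camera("top")[:,:,::-1];S=cams.read_camera("side")[:,:,::-1]
print(s['tcp_pos'],s['ft_force'],s['moment'])
print([wproj(T,K,(518.8,220.7,z)) for z in(142,74)])
f=lambda a,x,y,w,h:cv2.resize(a[y-h//2:y+h//2,x-w//2:x+w//2],(400,300),interpolation=2)
cv2.imwrite("pics/m5.png",np.hstack([f(im,282,205,80,60),f(S,256,140,80,60)]))
E
```

```text
time: 10.25
tcp_pos: [518.4, 218.0, 221.7]
tcp_rot: [-90.0, 0.0, 0.1]
ft_force: [-0.1, -0.1, -1.2]
finger_gap: 17.3
time: 10.75
tcp_pos: [518.7, 218.1, 209.7]
tcp_rot: [-90.0, -0.0, 0.1]
ft_force: [-0.5, 0.2, -1.0]
finger_gap: 17.0
[518.7132753  218.10915015 209.67503232] [-0.46949924  0.23553067 -1.04368801] [-0.01507197  0.05487715 -0.01531528]
[array([281.8, 214.2]), array([281.9, 191.1])]
```

View pics/m5.png

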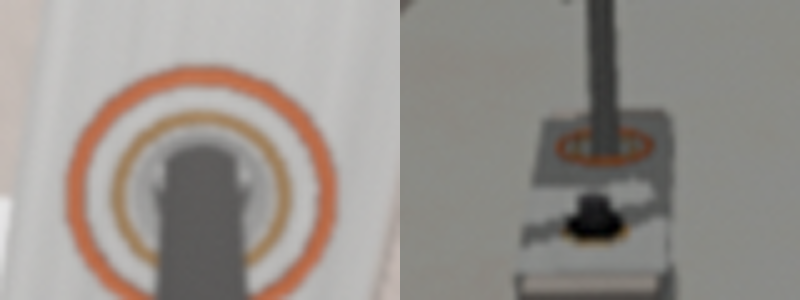

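```bash
python3 -m jog '[0,3,0,0,0,0,0,0,6,0,0,0,0,0,0,9,0,0,0,0,0,0,12,0,0,0,0,0,0,15,0,0,0,0,0]'; python3 -m jog '[0,2,0,0,0,0,0,0,4,0,0,0,0,0,0,6,0,0,0,0,0,0,7,0,0,0,0,0,0,7,0,0,0,0,0]'
```

```text
time: 11.4
tcp_pos: [518.5, 218.1, 194.2]
tcp_rot: [-90.0, 0.0, 0.1]
ft_force: [0.9, 0.2, -1.4]
finger_gap: 17.1
time: 11.9
tcp_pos: [518.5, 218.0, 187.4]
tcp_rot: [-90.0, 0.0, 0.1]
ft_force: [-0.6, 0.4, -0.9]
finger_gap: 17.0
```

Tip is at about z = 62, with no contact force. 22 mm remain.

```bash
python3 -m jog '[0,3,0,0,0,0,0,0,7,0,0,0,0,0,0,11,0,0,0,0,0,0,15,0,0,0,0,0,0,18,0,0,0,0,0]'; python3 -m jog '[0,2,0,0,0,0,0,0,4,0,0,0,0,0,0,4,0,0,0,0,0,0,4,0,0,0,0,0,0,4,0,0,0,0,0]';python3 - <<'E'
from h import *
im,T,K,s=wcam();P=cams.read_camera("top")[:,:,::-1];S=cams.read_camera("side")[:,:,::-1]
print(s['tcp_pos'],s['ft_force'],s['moment'],s['finger_gap'])
b=im.astype(int);print([(v,int(b[v,282,0]-b[v,282,2])) for v in range(234,248)],wproj(T,K,(518.5,s['tcp_pos'][1]+11.5,s['tcp_pos'][2]+0.5)))
f=lambda a,x,y,w,h:cv2.resize(a[y-h//2:y+h//2,x-w//2:x+w//2],(400,300),interpolation=2)
cv2.imwrite("pics/m6.png",np.vstack([np.hstack([f(im,282,220,120,90),f(S,256,165,160,120)]),np.hstack([f(P,230,200,280,210),f(im,282,203,560,400)])]))
E
```

```text
time: 12.4
tcp_pos: [518.4, 218.0, 168.9]
tcp_rot: [-90.0, 0.0, 0.1]
ft_force: [0.4, -0.5, -1.0]
finger_gap: 17.1
time: 12.9
tcp_pos: [518.8, 218.1, 165.8]
tcp_rot: [-90.0, -0.0, 0.1]
ft_force: [-0.0, -0.3, -0.2]
finger_gap: 17.0
[518.79960589 218.12558375 165.79409014] [-0.02633729 -0.29312225 -0.21231016] [-0.03231032  0.02909605 -0.00476288] 17.014418638019578
[(234, -3), (235, -2), (236, -2), (237, -2), (238, -3), (239, 1), (240, 12), (241, 30), (242, 36), (243, 37), (244, 37), (245, 38), (246, 37), (247, 38)] [281.1 239.2]
```

View pics/m6.png

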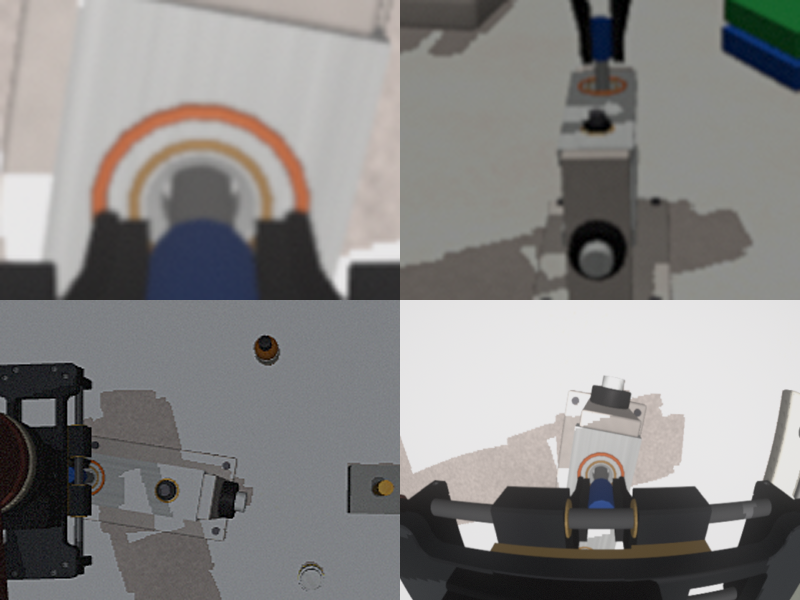

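```bash
python3 -m jog '[0,0,0,0,0,0,0,0,0,0,0,0,0,0,0,0,0,0,0,0,0]'; python3 -c "
from rig import robot
print(robot.close_job())"
```

```text
time: 13.35
tcp_pos: [518.6, 218.1, 165.5]
tcp_rot: [-90.0, -0.0, 0.1]
ft_force: [-0.1, 0.6, -1.2]
finger_gap: 16.8
the job is handed in; nothing more can be done
None
```

I took the blue-headed rod out of the rack, threaded it down through both bushings of the empty (orange-ringed) pair, and handed the job in at about 13.4 s with the rod still gripped.

- **Tip height:** The arm's position puts the tip at z ≈ 40 mm, about 20 mm below the lower plate and 28 mm above the base. I worked this out from the tool height and did not see the tip itself. The head's lower edge was at the same place in the wrist pictures before and after insertion, so the rod had not slipped.
- **Fit:** The force readings taken during the descent stayed around 1–2 N, about the rod's own weight, so nothing suggested contact with either bushing. I did not see the rod inside the lower bushing.
- **Other items:** In the last top view, the short brass pin, the objective and the oil bottle looked undisturbed.
- **Disagreement:** The top and wrist cameras placed the ring about 2 mm apart in y. Both agreed that the tip was about 3 mm off it, so I corrected by that amount before inserting.

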